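# Clamp the glued spice box

### The job

Take the split wooden spacer out of the mouth of the ratchet clamp and drop it into the wire basket, leaving the other things on the worktop alone. Then pump the clamp's orange trigger against its handle, letting it spring back between squeezes, until the pad presses the little spice box against the stop; move the jaw only by the trigger, and never squeeze so hard that the red part of the pad's stem goes into the jaw. The ratchet slips back under load, so finish while still holding the trigger squeezed, with the edge of the jaw in the stem's green band, and do not let go.

Things in the scene. Friction and masses are not known exactly. Their poses are not given: they have to be found in the camera images.
- clamp: caulk-gun style ratchet clamp fixed on a plywood board 150 mm (x) by 390 mm (y) by 18 mm thick; origin under the board's centre, z up. Its rod runs along the body's y axis, 45 mm above the worktop; the jaw with the pad advances towards +y. From -y to +y stand the fixed handle (upright, y = -92 mm), the trigger, a low guide, the jaw with its pad, the spacer, the spice box, the stop.
- handle (a point): point on the centre line of the fixed upright orange handle, 157.5 mm above the worktop, level with the trigger roll. Handle 36 mm (x) by 14 mm (y), its top 169 mm above the worktop. The handle's outer side looks to the clamp's -y.
- trigger_mid (a point): centre of the trigger's orange grip roll, 40 mm long (clamp's x), 16 mm in diameter, about 157 mm above the worktop, free above: pinch handle and roll together from above. At rest 35 mm from the handle's centre line on its +y side (50 mm over both), fully squeezed 19 mm (34 mm over both). Only the roll moves. Free room for a finger behind the handle and before the roll.
- trigger_grip: the orange grip of the trigger, carried by joint trigger (its origin is the trigger's pivot, 50 mm below the roll).
- trigger (a joint): squeeze in rad: 0 released, 0.32 fully squeezed; the roll moves 50 mm per rad towards the handle. A spring returns it (2 to 3 N at the roll). Its pawl pushes the rod as far as the roll moves, after up to 6 mm of idle travel; teeth are 6 mm apart: a full squeeze and full release gains 12 mm. Letting it back does not draw the unloaded rod back.
- rod (a joint): advance of the rod, jaw and pad in m: starts between 0 and 0.015, at most 0.085; the pad meets the box at about 0.067. The rod drags with 3 N of friction and there is no holding pawl: when the pad is loaded and the trigger is let go, the rod slips back until the load is only 1 to 3 N.
- jaw: black jaw block 36 by 14 by 50 mm fixed on the rod behind the pad; the pad's stem slides into it.
- pad (a joint): how far the spring-loaded pad is pushed into the jaw, in m: 0 free, 0.016 bottomed; the spring gives 1 N per mm, so this is the clamping force. The stem, 18 mm thick, shows 5 mm of white next to the jaw, then a green band (5 to 12.5 mm), then red: the jaw's edge stands in the green when the joint is 0.005 to 0.0125.
- pad_face: black rubber pad 40 by 8 by 40 mm on the end of the stem.
- pad_front (a point): centre of the pad's front face, 45 mm above the worktop.
- box_mid (a point): centre of the small wooden spice box, 70 mm (x) by 60 mm (y) by 56 mm high, standing loose on the board 1 to 3 mm from the stop, with brass drawer knobs and a pale glue line.
- spice_box: the same box; origin under its centre, axes along the clamp's at the start.
- stop: fixed orange stop plate 80 mm wide, 62 mm high at the far end of the clamp; origin in the middle of the lower edge of the face that the box is pressed against, which looks to the clamp's -y.
- spacer_mid (a point): centre of the split pale wood spacer with dark cracks, 40 mm (x) by 26 mm (y) by 60 mm high, 50 g, standing loose on the board between pad and box with 5 mm or more to each; grip it across the 40 mm, from above.
- spacer: the same spacer; origin under its centre, axes about along the clamp's at the start.
- basket: steel wire basket, fixed, 130 by 130 mm outside, 80 mm high, walls 4 mm, open on top; origin under its centre.
- basket_in (a point): centre of the basket's inner floor, 4 mm above the worktop.
- mug: blue mug, a bystander, 85 mm high, standing on the other side from the basket.
- dish_soap: yellow dish soap bottle, bystander, 190 mm high, at the far side.
- jar: storage jar with steel lid, bystander, 130 mm high, at the far side.
- timer: red kitchen timer, bystander, 55 mm high, at the far side.
Mind the look-alikes: they are no part of the job. What is shaped like the spacer but pink or purple is not meant.

How it is judged:
On the way, in this order (a step that is already met when the one before it is completed fails the run):
1. the split spacer lies in the basket, let go (x of spacer_mid in the frame of basket between -0.06 and 0.06 m and y of spacer_mid in the frame of basket between -0.06 and 0.06 m and height (world z) of spacer_mid below 0.07 m and contact force between the fingers and spacer below 0.1 N), for 0.2 s.
2. the trigger is squeezed and drives the jaw forward (value of joint trigger above 0.1 rad and contact force between any of the fingers, the arm and trigger_grip above 0.5 N and value of joint rod above 0.03 m).
3. the pad touches the spice box (contact force between pad_face and spice_box above 1 N), for 0.05 s.
At the end, for the whole second after the job is handed in: Split spacer in the basket; arm still squeezing the trigger (over 2 N, over 0.03 rad); pad pushed in 5 to 12.5 mm (jaw's edge in the green), pressing the upright box (over 4 N) on the stop (over 3 N), square within 0.12 rad; arm not on the box (value of joint pad between 0.005 and 0.0125 m and contact force between pad_face and spice_box above 4 N and contact force between stop and spice_box above 3 N and contact force between any of the fingers, the arm and trigger_grip above 2 N and value of joint trigger above 0.03 rad and contact force between each of the fingers, the arm and spice_box below 0.5 N and angle between spice_box's own z axis and vertical below 0.1 rad and angle between the y axis of spice_box and the y axis of clamp, either way round below 0.12 rad and x of spacer_mid in the frame of basket between -0.06 and 0.06 m and y of spacer_mid in the frame of basket between -0.06 and 0.06 m and height (world z) of spacer_mid below 0.07 m); the arm keeps its last pose, push and grip.
It fails at once if the spice box is crushed: the red part of the stem goes into the jaw (over 14 mm, or over 16 N on the box) (value of joint pad above 0.014 m or contact force between pad_face and spice_box above 16 N).
It fails at once if the jaw is pushed by the arm in place of the trigger (contact force between any of the fingers, the arm and jaw above 5 N or contact force between any of the fingers, the arm and pad_face above 5 N).
It fails at once if a bystander is knocked (distance of any of mug, dish_soap, jar, timer from where it was at the start of the episode above 0.03 m).
It also fails if it takes over 72 s, if anything falls off the work surface, if the arm or the gripper's body presses on something with over 40 N, if the wrist force passes 120 N, or if a joint passes its speed limit or range.

### The arm

A 7-joint arm with a two-finger parallel gripper is mounted at the origin on the work surface. World frame = base frame: x ahead of the robot, y to its left, z up, the work surface at z = 0. Lengths are in m, angles in rad, forces in N, time in s.
With the tool pointing down it reaches from about 0.35 to 0.9 m from the base axis. Payload 19.9 kg.
Tool frame: the origin (TCP) lies midway between the tips of the shut fingers; the grasp point (between the pads) lies 19 mm behind it; z points along the fingers, y is the line along which they close (so a half turn about z gives the same grasp; the last joint's range is limited). The gripper opens to 85 mm and grips with 20 to 120 N. Pads are 22 mm wide; open, the fingers measure 114 mm over their backs; the gripper's body (76 mm by 85 mm) begins 54 mm behind the grasp point. The pads swing forward as they close: fully open they stand 13 mm farther back than shut.
Start: joints at [-1.244, 0.417, -0.01, 1.614, 0.005, 1.111, -0.053], TCP at [0.225, 0.583, 0.231] pointing down, gripper open.
Joint ranges: [-2.81, 2.81], [-0.39, 2.02], [-1.27, 1.25], [0.06, 2.57], [-1.19, 4.33], [0.19, 2], [-2.82, 2.82]. Speed limits (rad/s): [1.89, 1.89, 2.39, 2.39, 3.01, 3.01, 3.01].

### API

Orientations are given as [roll, pitch, yaw] about the fixed x, y, z axes, in that order (R = Rz(yaw) Ry(pitch) Rx(roll)).
In Python, from workcell import r gives the robot as it stands.
- The arm moves only by the tool servo_tool, never from a script. Its argument "moves" is text: rows parted by semicolons, each of 5 numbers parted by spaces: the shift along the tool's x, y, z in units of 40 mm (1.0 is 40 mm), then the turn about the tool's z in units of 10 degrees (1.0 is 10 degrees), then the finger opening in mm, from 0 to 85.4. A call has 1 to 12 rows; each row is the pose to reach, as a shift and turn from the pose commanded when the call began, along the tool's axes at that moment; what a row does not reach only later rows make up. A row lasts 1/8 s, in which the tool goes at most 62.5 mm and 10.7 degrees, less where a joint would pass 70% of its speed; a pose out of reach is approached as far as the arm can. A call with a gripper value outside its range is refused whole. The fingers move at their own pace and stop on an object; "newtons" is the grip in N (left out, the last holds). Time passes only in rows, so rows that repeat a pose let the fingers close. It gives the time, the measured TCP pose, the force, the opening and the grip force at its end, in the units of the state.
- r.state(): the state, without advancing time (a new reading comes with each control period).
- r.grab_frame(name): name is "scene" or "top" or "wrist"; returns a dict with "pixels" (420x560x3 uint8, red, green, blue), "mtx" (3x3 intrinsics, pixels), "rvec" (rotation vector, rad) and "tvec" (3), from world to camera coordinates, as OpenCV has them. Camera axes: x right, y down, z forward; pixel columns grow to the right and rows downward; lengths in m; the calibration is good to about 2 mm. A picture is of the moment at which its call begins. There is no depth.
- r.finish_job(): hands the job in; it is judged then, once.
The state is a dict: "clock": time; "q": joint angles; "joint_velocities": joint speeds; "tau": joint torques, N m; "eef_pos": TCP position; "eef_rot": TCP orientation; "force": force on the tool from outside, world axes, zero at the start; "wrist_torque": the same for the moment, N m; "finger_gap": finger opening in m; "grip_force": force on a finger pad.
Only numpy, scipy, OpenCV 4.12 (cv2) and the standard library are available. Lean on these libraries where they do the work, as an engineer would, in place of code of your own. Each camera call takes 0.05 s, during which the arm holds its last target. There are 200 camera calls.

## Working session

There is one attempt and no reset: what is moved stays moved. The work goes in short steps, Python scripts to look and compute and a tool call to move; the robot and the scene stay as the last step left them, time stands still between calls to the robot, and variables do not carry over. Pictures are saved under pics/ and viewed, at most 10 in all, crops included, and the job is handed in when it is done.

Besides the shell and the picture viewer there is one more tool, called after "Emit:" in YAML: its name, and indented under it one key for each argument. servo_tool: Moves the arm, as the interface text tells. Its arguments: {"type":"object","properties":{"moves":{"type":"string"},"newtons":{"type":"number"}},"required":["moves"]}

```bash
mkdir -p pics; cat > h.py <<'E'
import numpy as np, cv2
from workcell import r
def grab(n):
    f=r.grab_frame(n); return f
def save(f,name): cv2.imwrite('pics/'+name,cv2.cvtColor(np.asarray(f['pixels']),cv2.COLOR_RGB2BGR))
def ray(f,u,v):
    R=cv2.Rodrigues(np.array(f['rvec'],float))[0]; t=np.array(f['tvec'],float).ravel()
    d=R.T@np.linalg.inv(np.array(f['mtx']))@np.array([u,v,1.]); return -R.T@t,d
def plane(f,u,v,z):
    c,d=ray(f,u,v); return c+d*(z-c[2])/d[2]
def proj(f,P):
    return cv2.projectPoints(np.array(P,float).reshape(-1,1,3),np.array(f['rvec'],float),np.array(f['tvec'],float),np.array(f['mtx'],float),None)[0].reshape(-1,2)
E
python3 - <<'E'
from h import *
import pickle
F={}
for n in('scene','top'):
    F[n]=dict(grab(n)); save(F[n],n+'0.png')
pickle.dump(F,open('f0.pkl','wb'))
print(r.state())
E
```

```text
{'clock': 0.1, 'q': array([-1.24449599,  0.41795912, -0.01028792,  1.6140825 ,  0.0046864 ,
        1.11071938, -0.05300622]), 'joint_velocities': array([ 0.00209005, -0.00056729,  0.0001825 , -0.00073483, -0.00170126,
        0.00089649, -0.00067386]), 'tau': array([ 3.37779784e-04, -8.65819860e+01,  6.80114161e-01, -4.35631371e+01,
        1.92598882e-02,  4.89577273e-03, -2.02048852e-05]), 'eef_pos': array([0.22463022, 0.58290935, 0.23070815]), 'eef_rot': array([-3.14045098e+00,  8.15503318e-05,  2.77377418e+00]), 'force': array([-0.01446636,  0.23551764, -0.27963382]), 'wrist_torque': array([-0.01488424,  0.00105612,  0.0065319 ]), 'grip_force': 0.0, 'finger_gap': 0.08529479406536548}
```

View pics/top0.png

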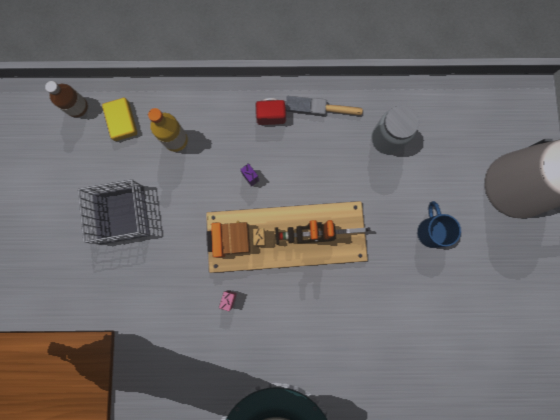

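View pics/scene0.png

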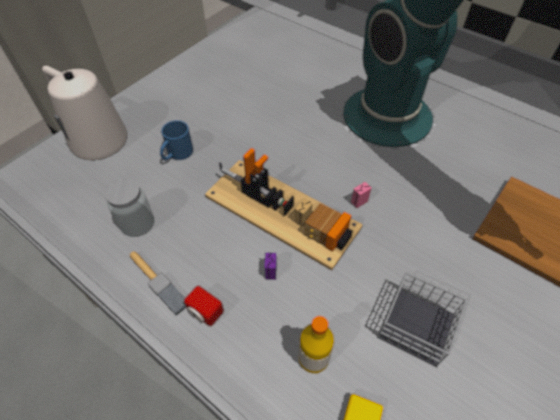

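The top view shows the clamp board centred near (287,237) with its +y end to the left: spacer (258,237), box (235,239), stop (217,240), trigger roll (313,229), handle (330,230). The basket is near (112,213), the mug at (440,230), and the pink and purple look-alikes are at (227,300) and (250,174).

```bash
python3 - <<'E'
from h import *
import pickle
F=pickle.load(open('f0.pkl','rb')); f=F['top']
hsv=cv2.cvtColor(np.asarray(f['pixels']),cv2.COLOR_RGB2HSV)
m=cv2.inRange(hsv,(8,60,60),(28,255,255)); m[:195]=0;m[280:]=0;m[:,:195]=0;m[:,380:]=0
m=cv2.morphologyEx(m,cv2.MORPH_CLOSE,np.ones((15,15)))
c=max(cv2.findContours(m,0,2)[0],key=cv2.contourArea)
b=cv2.boxPoints(cv2.minAreaRect(c)); P=np.array([plane(f,*p,.018) for p in b]); print(b,P.round(4))
for i in range(4):print(np.linalg.norm(P[i]-P[i-1]))
o=P.mean(0); print('centre',o)
e=P[:2].mean(0); 
# long axis
L=[P[i]-P[i-1] for i in range(4)]; L=[l for l in L if np.linalg.norm(l)>.25]; a=L[0]-L[1]; a*=np.sign(a[1]); a/=np.linalg.norm(a)
print('yaxis',a,'yaw',np.arctan2(-a[0],a[1]))
print('spacer',plane(f,258,237,.078),'handle',plane(f,330,230,.169),'roll',plane(f,313,229,.165),'boxtop',plane(f,235,238.5,.074))
# basket rim dark/edges & floor
print('basketfloor',plane(f,122,213,.004), 'rim corners',[plane(f,u,v,.08).round(3) for u,v in((81,187),(139,182),(145,238),(85,243))])
print(proj(f,[0,0,0]))
E
```

```text
[[204.58273 212.01216]
 [362.89084 200.49886]
 [367.29202 261.01514]
 [208.98392 272.52844]] [[ 0.5555  0.1751  0.018 ]
 [ 0.5816 -0.2207  0.018 ]
 [ 0.4315 -0.2259  0.018 ]
 [ 0.4066  0.1613  0.018 ]]
0.14952750364382986
0.3966822204928947
0.15018280410232662
0.38799837863127534
centre [ 0.493785   -0.02753803  0.018     ]
yaxis [-0.06497913  0.99788662 -0.        ] yaw 0.06502494122984132
spacer [0.4879832  0.03866818 0.078     ] handle [ 0.49519737 -0.11887413  0.169     ] roll [ 0.49794852 -0.0831634   0.165     ] boxtop [0.48516884 0.09264315 0.074     ]
basketfloor [0.55637106 0.38613746 0.004     ] rim corners [array([0.609, 0.458, 0.08 ]), array([0.62 , 0.321, 0.08 ]), array([0.487, 0.301, 0.08 ]), array([0.477, 0.44 , 0.08 ])]
[[276.1744579  448.69122669]]
```

Emit:
servo_tool:
  moves: "-1 -0.9 0 0.5 85; -2 -1.8 0 1 85; -3 -2.7 0 1.6 85; -4 -3.7 0 2.2 85; -5 -4.6 0 2.8 85; -6 -5.6 0 3.4 85; -7 -6.5 0 4.1 85; -8 -7.5 0 4.8 85; -9 -8.4 0 5.5 85; -10 -9.4 0 6 85; -11 -10.35 0.4 6.5 85; -11.05 -10.35 0.8 6.5 85"

```text
clock: 1.6
eef_pos: [0.4892, 0.0342, 0.1989]
eef_rot: [3.141, 0.001, 1.633]
force: [0.3, 0.8, -0.0]
finger_gap: 0.085
grip_force: 0.0
```

Emit:
servo_tool:
  moves: "0 0 0 0 85; 0 0 0 0 85"

```text
clock: 1.85
eef_pos: [0.4881, 0.039, 0.1997]
eef_rot: [3.142, -0.0, 1.641]
force: [-0.4, 0.2, 0.3]
finger_gap: 0.085
grip_force: 0.0
```

```bash
python3 - <<'E'
from h import *
f=grab('wrist'); save(f,'w1.png'); s=r.state(); print(s['clock'],s['eef_pos'],s['eef_rot'])
import pickle; pickle.dump(dict(f),open('w1.pkl','wb'))
print(proj(f,[[.489,.038,.078],[.5,-.119,.169],[.489,.038,.018]]))
E
```

```text
1.9 [0.48826604 0.03896944 0.19983001] [ 3.14108927e+00 -3.34112014e-04  1.64121821e+00]
[[277.1441535  199.37537454]
 [277.04576921 421.36950231]
 [277.08734762 184.1341313 ]]
```

View pics/w1.png

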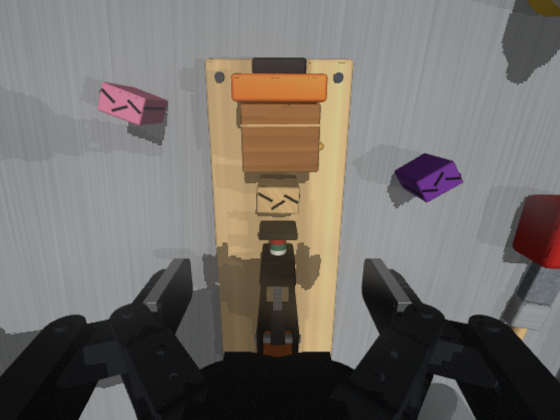

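The wrist view shows the split spacer's top at (278,199), right where my estimate projects. The pad is at (278,230), with the jaw and the white/red stem just below it.

Emit:
servo_tool:
  moves: "0 0 1 0 85; 0 0 2 0 85; 0 0 3 0 85; 0 0 3.95 0 85; 0 0 3.95 0 85; 0 0 3.95 0 30; 0 0 3.95 0 30; 0 0 3.95 0 30; 0 0 3.95 0 30; 0 0 3.95 0 30; 0 0 3.95 0 30"
  newtons: 30

```text
clock: 3.28
eef_pos: [0.4891, 0.0383, 0.0427]
eef_rot: [3.14, -0.001, 1.639]
force: [-1.9, 0.8, 14.8]
finger_gap: 0.0397
grip_force: 29.1
```

Emit:
servo_tool:
  moves: "0 0 -1 0 30; 0 0 -2.2 0 30; 0.6 0.15 -3.5 0 30; 1.8 0.45 -4 0 30; 3.2 0.8 -4 0 30; 4.6 1.15 -4 0 30; 6 1.5 -4 0 30; 7.3 1.8 -4 0 30; 8.4 2.1 -4 0 30; 8.4 2.1 -4 0 30; 8.4 2.1 -4 0 30"

```text
clock: 4.65
eef_pos: [0.5491, 0.3783, 0.2017]
eef_rot: [3.141, 0.0, 1.639]
force: [1.0, -1.2, -0.0]
finger_gap: 0.0397
grip_force: 31.3
```

```bash
python3 - <<'E'
from h import *
f=grab('wrist'); save(f,'w2.png'); s=r.state(); print(s['clock'],s['eef_pos'],s['finger_gap'],s['grip_force'])
t=s['eef_pos']; print(proj(f,[[t[0],t[1],.08],[t[0],t[1],.004]]))
E
```

```text
4.7 [0.54928423 0.37794058 0.20182438] 0.03984806907918021 31.340696811676025
[[276.35938071 198.63051531]
 [276.43023457 180.27792719]]
```

View pics/w2.png

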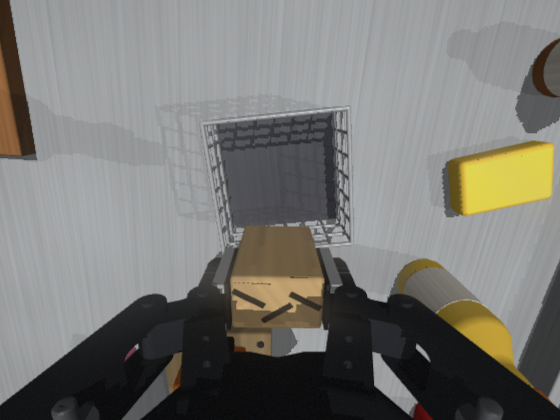

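The spacer is held at (278,275). The basket rim corners are near (203,124), (349,108) and (353,243), and I check the centring from those.

```bash
python3 - <<'E'
from h import *
f=grab('wrist')
for u,v,z in((203,124,.08),(349,108,.08),(353,243,.08),(333,112,.004),(338,220,.004),(220,135,.004)): print(plane(f,u,v,z).round(3))
E
```

```text
[0.482 0.44  0.08 ]
[0.605 0.461 0.08 ]
[0.627 0.338 0.08 ]
[0.606 0.458 0.004]
[0.628 0.333 0.004]
[0.483 0.425 0.004]
```

Emit:
servo_tool:
  moves: "0.2 0.15 0.5 0 30; 0.2 0.15 1.5 0 30; 0.2 0.15 2.5 0 30; 0.2 0.15 3.6 0 30; 0.2 0.15 3.6 0 30; 0.2 0.15 3.6 0 58; 0.2 0.15 3.6 0 58; 0.2 0.15 3.6 0 58; 0.2 0.15 2.5 0 58; 0.2 0.15 1.2 0 58; 0.2 0.15 -1 0 85; 0.2 0.15 -1 0 85"

```text
clock: 6.25
eef_pos: [0.5555, 0.3877, 0.2461]
eef_rot: [3.137, -0.003, 1.639]
force: [0.0, 0.6, -0.1]
finger_gap: 0.085
grip_force: 0.0
```

```bash
python3 - <<'E'
from h import *
f=grab('wrist'); save(f,'w3.png'); s=r.state(); print(s['clock'],s['eef_pos'],s['eef_rot'],s['finger_gap'],s['force'])
E
```

```text
6.3 [0.55600055 0.38810559 0.24811557] [ 3.1355864  -0.00438131  1.63929115] 0.08499615995988731 [0.69686302 1.29587094 4.0260888 ]
```

View pics/w3.png

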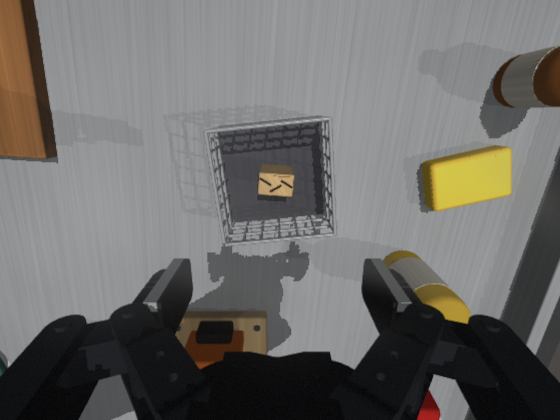

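The spacer stands in the basket at (276,183). Next I go above the trigger, turning the tool a quarter so the fingers close along the clamp's y.

Emit:
servo_tool:
  moves: "-0.5 -0.1 0 0.3 85; -1.5 -0.3 0 1 85; -2.8 -0.5 0 1.8 85; -4.1 -0.8 0 2.6 80; -5.4 -1 0 3.5 75; -6.7 -1.2 0 4.4 75; -8 -1.5 0 5.3 75; -9.3 -1.7 0 6.2 75; -10.5 -1.9 0 7.1 75; -11.5 -2.1 0 8 75; -12.3 -2.3 0 9 75; -12.3 -2.3 0 9 75"

```text
clock: 7.8
eef_pos: [0.4959, -0.1121, 0.2418]
eef_rot: [3.141, -0.001, 0.063]
force: [0.3, 0.2, -0.1]
finger_gap: 0.0751
grip_force: 0.0
```

Emit:
servo_tool:
  moves: "0 0 0 0 75; 0 0 0 0 75"

```text
clock: 8.05
eef_pos: [0.4967, -0.1089, 0.2413]
eef_rot: [-3.141, -0.0, 0.071]
force: [0.9, 0.3, -0.1]
finger_gap: 0.075
grip_force: 0.0
```

```bash
python3 - <<'E'
from h import *
import pickle
f=grab('wrist'); save(f,'w4.png'); s=r.state(); print(s['clock'],s['eef_pos'],s['eef_rot'],s['finger_gap'],s['q'])
pickle.dump(dict(f),open('w4.pkl','wb'))
print(proj(f,[[.4998,-.1193,.169],[.4976,-.0844,.165],[.49,.03,.063]]))
E
```

```text
8.1 [ 0.49663976 -0.10898223  0.2413367 ] [-3.14138038e+00 -1.14929783e-04  7.07123303e-02] 0.07475483016992233 [-0.61384737  0.28117387  0.9141962   1.91070702 -0.25350905  1.07013368
 -1.09548064]
[[290.24767627 214.28237003]
 [245.16610602 212.22774397]
 [150.97727548 181.72316945]]
```

View pics/w4.png

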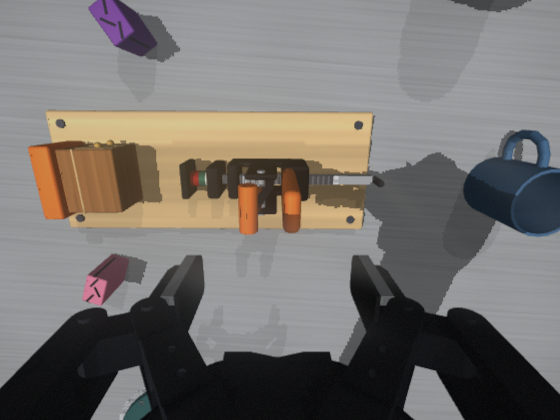

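The wrist view has the handle top at about (291,213) and the roll at (248,208), both within 2–3 px of my projections. The pad is at (187,180), the jaw at (216,180), and the box face near column 136.

Emit:
servo_tool:
  moves: "0 0 1 0 75; 0 0 2 0 75; 0 0 2.6 0 75; 0 0 2.6 0 75; 0 0 2.6 0 34; 0 0 2.6 0 34; 0 0 2.6 0 34; 0 0 2.6 0 34; 0 0 2.6 0 34; 0 0 2.6 0 34"
  newtons: 25

```text
clock: 9.35
eef_pos: [0.4974, -0.1103, 0.1389]
eef_rot: [3.141, -0.003, 0.069]
force: [-1.3, -3.2, 7.6]
finger_gap: 0.0339
grip_force: 7.0
```

```bash
python3 - <<'E'
from h import *
import pickle
g=pickle.load(open('w4.pkl','rb'))
print('pad',plane(g,182,178,.065),'box',plane(g,136,178,.074))
f=grab('wrist'); save(f,'w5.png'); s=r.state(); print(s['clock'],s['eef_pos'],s['eef_rot'],s['finger_gap'],s['force'],s['grip_force'])
pickle.dump(dict(f),open('w5.pkl','wb'))
E
```

```text
pad [ 0.49715227 -0.00499489  0.065     ] box [0.49585103 0.04108978 0.074     ]
9.4 [ 0.49745772 -0.11027935  0.138932  ] [ 3.14108939e+00 -2.84758811e-03  6.85469802e-02] 0.03391794029361301 [-1.22672381 -2.34712563  7.85594018] 6.954517140984535
```

View pics/w5.png

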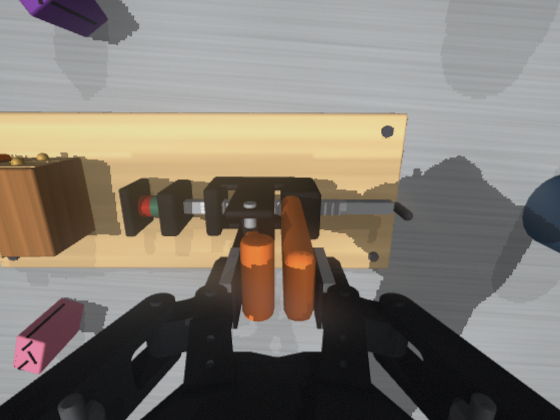

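The close view shows handle and roll pinched at (300,270) and (257,280). The stem is visible with red at (145,207) and green at (155,207), and the box face is near column 90. I pump twice more, which is still safe.

Emit:
servo_tool:
  moves: "0 0 0 0 75; 0 0 0 0 75; 0 0 0 0 75; 0 0 0 0 75; 0 0 0 0 75; 0 0 0 0 34; 0 0 0 0 34; 0 0 0 0 34; 0 0 0 0 34; 0 0 0 0 34; 0 0 0 0 34"

```text
clock: 10.78
eef_pos: [0.4967, -0.1104, 0.1377]
eef_rot: [3.141, -0.001, 0.068]
force: [-0.2, -1.9, 6.5]
finger_gap: 0.0341
grip_force: 6.6
```

```bash
cat >> h.py <<'E'
A=np.array([-.065,.998,0]); C=np.array([.4938,-.0275,0])
def stem(f):
    # row band through stem: columns of red / green / white(pale) by colour
    hsv=cv2.cvtColor(np.asarray(f['pixels']),cv2.COLOR_RGB2HSV)
    out={}
    for k,lo,hi in(('red',(0,120,60),(7,255,255)),('green',(50,50,30),(95,255,255))):
        m=cv2.inRange(hsv,lo,hi); m[:185]=0; m[232:]=0; m[:,235:]=0
        n,l,st,ce=cv2.connectedComponentsWithStats(m)
        if n>1:
            i=1+np.argmax(st[1:,4]); x,y,w,h,a=st[i]
            row=y+h/2
            out[k]=(x,y,w,h,a,[round(float((plane(f,c,row,.052)-C)@A)*1e3,1) for c in(x,x+w)])
    return out
E
python3 - <<'E'
from h import *
import pickle
s=r.state(); print(s['clock'],s['finger_gap'],s['force'],s['grip_force'],s['eef_pos'])
f=grab('wrist'); save(f,'w6.png')
for g in(pickle.load(open('w5.pkl','rb')),f): print(stem(g))
g=pickle.load(open('w5.pkl','rb'))
print([( (plane(g,u,v,z)-C)@A) for u,v,z in((122,190,.065),(88,165,.074),(82,200,.074))])
E
```

```text
10.775 0.03407055048475347 [-0.16182737 -1.89454136  6.53337745] 6.578134596347809 [ 0.49674363 -0.11036356  0.13769991]
{'red': (np.int32(138), np.int32(196), np.int32(14), np.int32(21), np.int32(204), [29.5, 18.1]), 'green': (np.int32(150), np.int32(198), np.int32(9), np.int32(18), np.int32(123), [19.8, 12.5])}
{'red': (np.int32(122), np.int32(196), np.int32(14), np.int32(21), np.int32(221), [41.7, 30.4]), 'green': (np.int32(134), np.int32(197), np.int32(8), np.int32(19), np.int32(105), [32.1, 25.6])}
[np.float64(0.033341764304500046), np.float64(0.04959994337307797), np.float64(0.05878036593737114)]
```

```bash
python3 - <<'E'
from h import *
import pickle
w1,w4,w5=[pickle.load(open(n+'.pkl','rb')) for n in('w1','w4','w5')]
def y(f,u,v,z): return round(float((plane(f,u,v,z)-C)@A)*1e3,1)
print('box front bottom',y(w4,138,178,.018),y(w1,280,171,.018),y(w5,92,180,.018))
print('stop top front',y(w1,280,101,.08))
print('pad front top',y(w4,182,178,.065),y(w1,278,222,.065),'w5',y(w5,122,200,.065))
print(stem(w4))
E
```

```text
box front bottom 92.9 80.6 84.4
stop top front 151.9
pad front top 22.2 38.3 w5 34.5
{'red': (np.int32(195), np.int32(185), np.int32(4), np.int32(1), np.int32(4), [12.3, 7.7])}
```

Emit:
servo_tool:
  moves: "0 0 0 0 75; 0 0 0 0 75; 0 0 0 0 75; 0 0 0 0 75; 0 0 0 0 75; 0 0 0 0 34; 0 0 0 0 34; 0 0 0 0 34; 0 0 0 0 34; 0 0 0 0 34; 0 0 0 0 34"

```text
clock: 12.2
eef_pos: [0.4968, -0.1103, 0.1377]
eef_rot: [3.141, -0.001, 0.068]
force: [-0.7, -1.1, 5.7]
finger_gap: 0.0341
grip_force: 6.6
```

```bash
python3 - <<'E'
from h import *
s=r.state(); print(s['clock'],s['finger_gap'],s['force'],s['grip_force'],s['eef_pos'])
f=grab('wrist'); save(f,'w7.png'); print(stem(f))
E
```

```text
12.2 0.0341277556875924 [-0.74918174 -1.13832219  5.69637142] 6.627386212348938 [ 0.49676202 -0.11032438  0.13771824]
{'red': (np.int32(107), np.int32(195), np.int32(15), np.int32(22), np.int32(232), [53.8, 41.7]), 'green': (np.int32(119), np.int32(197), np.int32(7), np.int32(19), np.int32(81), [44.2, 38.5])}
```

View pics/w7.png

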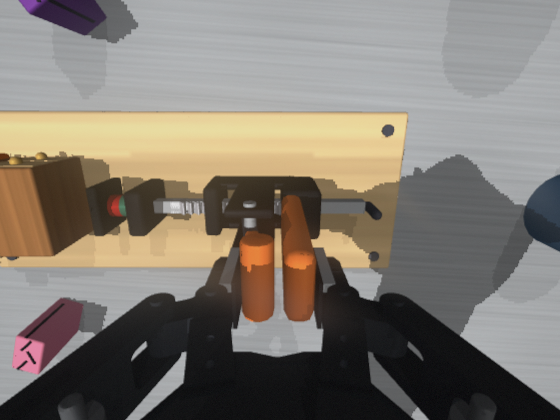

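The pad is now at columns 90–120 (red 107–118, jaw from 127) and the box's near edge is at about 85, leaving roughly 20 mm. One more full pump is safe.

Emit:
servo_tool:
  moves: "0 0 0 0 75; 0 0 0 0 75; 0 0 0 0 75; 0 0 0 0 75; 0 0 0 0 75; 0 0 0 0 34; 0 0 0 0 34; 0 0 0 0 34; 0 0 0 0 34; 0 0 0 0 34; 0 0 0 0 34"

```text
clock: 13.62
eef_pos: [0.4968, -0.1103, 0.1377]
eef_rot: [3.141, -0.001, 0.068]
force: [-1.0, -2.2, 6.0]
finger_gap: 0.0342
grip_force: 6.6
```

```bash
python3 - <<'E'
from h import *
s=r.state(); print(s['clock'],s['finger_gap'],s['force'],s['grip_force'],s['eef_pos'])
f=grab('wrist'); save(f,'w8.png'); print(stem(f))
cv2.imwrite('pics/w8c.png',cv2.resize(cv2.cvtColor(np.asarray(f['pixels'])[140:270,0:200],cv2.COLOR_RGB2BGR),None,fx=4,fy=4,interpolation=cv2.INTER_CUBIC))
E
```

```text
13.625 0.03417324131466817 [-0.96668894 -2.1751251   5.97467042] 6.621180921792984 [ 0.49676392 -0.11033647  0.13770538]
{'red': (np.int32(92), np.int32(195), np.int32(15), np.int32(21), np.int32(234), [65.8, 53.7]), 'green': (np.int32(104), np.int32(198), np.int32(6), np.int32(18), np.int32(63), [56.4, 51.5])}
```

View pics/w8c.png

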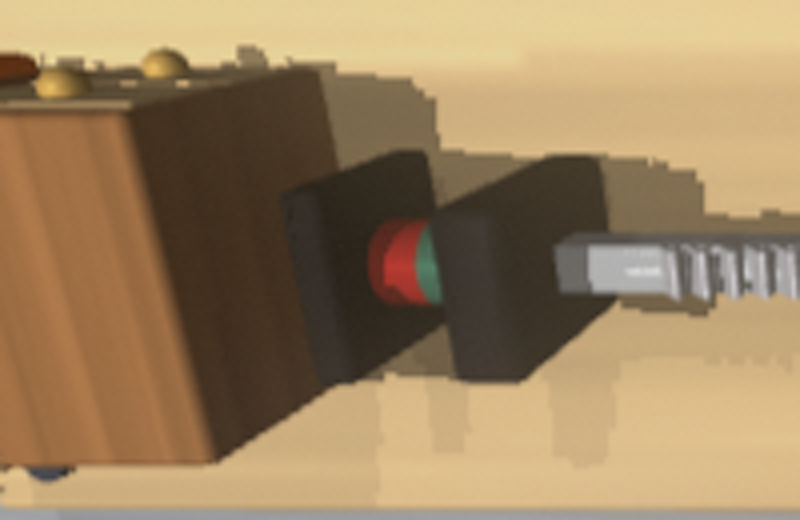

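The pad is close to the box but not touching it, since the grip force is still 6.6 N. The red/green boundary is at column 104 and the jaw's edge at 108.

```bash
python3 - <<'E'
from h import *
f=grab('wrist')
B=np.array([.998,.065,0])
for n,u,v,z in(('box bot',53.7,255,.018),('box top near',33,167,.074),('box top far',79,157,.074),('pad front bot',81,236,.025),('pad front top near',71.5,187,.065),('pad front top far',100,178,.065)):
    p=plane(f,u,v,z)-C; print(n,(p@A*1e3).round(1),(p@B*1e3).round(1))
E
```

```text
box bot 134.9 -59.5
box top near 87.4 37.6
box top far 53.9 44.7
pad front bot 99.2 -36.2
pad front top near 69.9 21.0
pad front top far 47.5 27.9
```

```bash
python3 - <<'E'
from h import *
f=grab('wrist')
B=np.array([.998,.065,0])
for n,u,v,z in(('box top -x',53.7,255,.074),('box top +x',33,167,.074),('box bot +x',79,157,.018),('pad front top +x',71.5,187,.065),('pad front top -x',81,236,.065),('jaw front top +x',108,193,.07),('jaw ft -x',114,235,.07),('jaw rear -x',130,235,.07)):
    p=plane(f,u,v,z)-C; print(n,(p@A*1e3).round(1),(p@B*1e3).round(1))
E
```

```text
box top -x 88.3 -30.6
box top +x 87.4 37.6
box bot +x 91.2 36.3
pad front top +x 69.9 21.0
pad front top -x 70.6 -18.6
jaw front top +x 40.6 17.8
jaw ft -x 41.6 -15.6
jaw rear -x 29.3 -15.5
```

Gap from pad to box is about 18 mm, so one more full pump leaves about 6 mm.

Emit:
servo_tool:
  moves: "0 0 0 0 75; 0 0 0 0 75; 0 0 0 0 75; 0 0 0 0 75; 0 0 0 0 75; 0 0 0 0 34; 0 0 0 0 34; 0 0 0 0 34; 0 0 0 0 34; 0 0 0 0 34; 0 0 0 0 34"

```text
clock: 15.15
eef_pos: [0.4968, -0.1103, 0.1377]
eef_rot: [3.141, -0.001, 0.068]
force: [-0.2, -1.0, 6.1]
finger_gap: 0.0342
grip_force: 6.6
```

Emit:
servo_tool:
  moves: "0 0 0 0 75; 0 0 0 0 75; 0 0 0 0 75; 0 0 0 0 75; 0 0 0 0 75; 0 0 0 0 46; 0 0 0 0 46; 0 0 0 0 46; 0 0 0 0 42; 0 0 0 0 42; 0 0 0 0 42"

```text
clock: 16.52
eef_pos: [0.4966, -0.1089, 0.1374]
eef_rot: [-3.14, -0.0, 0.069]
force: [-0.7, 6.7, 5.1]
finger_gap: 0.0419
grip_force: 3.5
```

```bash
cat >> h.py <<'E'
def rep():
    s=r.state(); f=grab('wrist'); print(s['clock'],s['finger_gap'],s['force'],s['grip_force'],s['eef_pos'],stem(f)); return f
E
python3 -c "
from h import *
rep()"
```

```text
16.525 0.041902879945393504 [-0.6593385   6.70684489  5.07927865] 3.480495885014534 [ 0.49661593 -0.10886494  0.13741662] {'red': (np.int32(72), np.int32(194), np.int32(15), np.int32(22), np.int32(242), [83.5, 71.4]), 'green': (np.int32(84), np.int32(202), np.int32(4), np.int32(11), np.int32(26), [74.2, 71.0])}
```

Emit:
servo_tool:
  moves: "0 0 0 0 39; 0 0 0 0 39; 0 0 0 0 39"

```text
clock: 16.95
eef_pos: [0.4967, -0.1088, 0.1374]
eef_rot: [-3.14, -0.0, 0.069]
force: [-0.5, 7.9, 5.5]
finger_gap: 0.0391
grip_force: 3.9
```

Emit:
servo_tool:
  moves: "0 0 0 0 37; 0 0 0 0 37; 0 0 0 0 37"

```text
clock: 17.32
eef_pos: [0.4967, -0.1089, 0.1375]
eef_rot: [-3.14, -0.0, 0.069]
force: [-1.4, 6.1, 5.6]
finger_gap: 0.0368
grip_force: 5.3
```

```bash
python3 -c "
from h import *
rep()"
```

```text
17.325 0.03682851406472281 [-1.40892935  6.12194834  5.63555293] 5.346096865832806 [ 0.49668053 -0.10888874  0.13749816] {'red': (np.int32(72), np.int32(194), np.int32(14), np.int32(22), np.int32(227), [83.5, 72.2])}
```

Emit:
servo_tool:
  moves: "0 0 0 0 34; 0 0 0 0 34; 0 0 0 0 34; 0 0 0 0 34"

```text
clock: 17.88
eef_pos: [0.4968, -0.1103, 0.1378]
eef_rot: [3.141, -0.001, 0.068]
force: [-1.2, -1.8, 7.1]
finger_gap: 0.0344
grip_force: 10.9
```

Emit:
servo_tool:
  moves: "0 0 0 0 75; 0 0 0 0 75; 0 0 0 0 75; 0 0 0 0 75; 0 0 0 0 75; 0 0 0 0 56; 0 0 0 0 54; 0 0 0 0 52; 0 0 0 0 52; 0 0 0 0 52"

```text
clock: 19.12
eef_pos: [0.4966, -0.1088, 0.1374]
eef_rot: [-3.14, 0.0, 0.069]
force: [-1.6, 6.7, 4.3]
finger_gap: 0.0522
grip_force: 3.6
```

```bash
python3 -c "
from h import *
rep()"
```

```text
19.125 0.05219285816702638 [-1.56348027  6.70867426  4.33983628] 3.5818739980459213 [ 0.4965729  -0.1088434   0.13740876] {'red': (np.int32(71), np.int32(194), np.int32(16), np.int32(22), np.int32(238), [84.3, 71.4]), 'green': (np.int32(84), np.int32(205), np.int32(2), np.int32(5), np.int32(5), [74.3, 72.6])}
```

Emit:
servo_tool:
  moves: "0 0 0 0 50; 0 0 0 0 49; 0 0 0 0 49; 0 0 0 0 49"

```text
clock: 19.68
eef_pos: [0.4966, -0.1086, 0.1374]
eef_rot: [-3.14, -0.0, 0.07]
force: [-1.8, 8.0, 5.7]
finger_gap: 0.0491
grip_force: 4.5
```

Emit:
servo_tool:
  moves: "0 0 0 0 47; 0 0 0 0 46; 0 0 0 0 46; 0 0 0 0 46"

```text
clock: 20.18
eef_pos: [0.4967, -0.1084, 0.1375]
eef_rot: [-3.14, -0.0, 0.07]
force: [-2.6, 9.7, 8.3]
finger_gap: 0.0466
grip_force: 5.2
```

```bash
python3 -c "
from h import *
rep()"
```

```text
20.175 0.046557215719333175 [-2.55109951  9.69783446  8.30275895] 5.230493545532227 [ 0.49667104 -0.10838658  0.13747123] {'red': (np.int32(72), np.int32(194), np.int32(13), np.int32(22), np.int32(206), [84.2, 73.7])}
```

Emit:
servo_tool:
  moves: "0 0 0 0 44; 0 0 0 0 42; 0 0 0 0 42; 0 0 0 0 42"

```text
clock: 20.72
eef_pos: [0.4967, -0.1082, 0.1375]
eef_rot: [-3.139, -0.0, 0.07]
force: [-1.8, 11.1, 8.3]
finger_gap: 0.0422
grip_force: 5.9
```

Emit:
servo_tool:
  moves: "0 0 0 0 40; 0 0 0 0 39; 0 0 0 0 39; 0 0 0 0 39"

```text
clock: 21.22
eef_pos: [0.4968, -0.108, 0.1375]
eef_rot: [-3.139, -0.0, 0.07]
force: [-1.6, 12.8, 8.7]
finger_gap: 0.0387
grip_force: 6.4
```

```bash
python3 -c "
from h import *
f=rep(); save(f,'w9.png')
cv2.imwrite('pics/w9c.png',cv2.resize(cv2.cvtColor(np.asarray(f['pixels'])[140:270,0:200],cv2.COLOR_RGB2BGR),None,fx=4,fy=4,interpolation=cv2.INTER_CUBIC))
B=np.array([.998,.065,0])
"
```

```text
21.225 0.03873258251105498 [-1.56567413 12.83386549  8.68012111] 6.445318311452866 [ 0.49677743 -0.10799253  0.13747857] {'red': (np.int32(73), np.int32(196), np.int32(9), np.int32(20), np.int32(123), [84.0, 76.7])}
```

View pics/w9c.png

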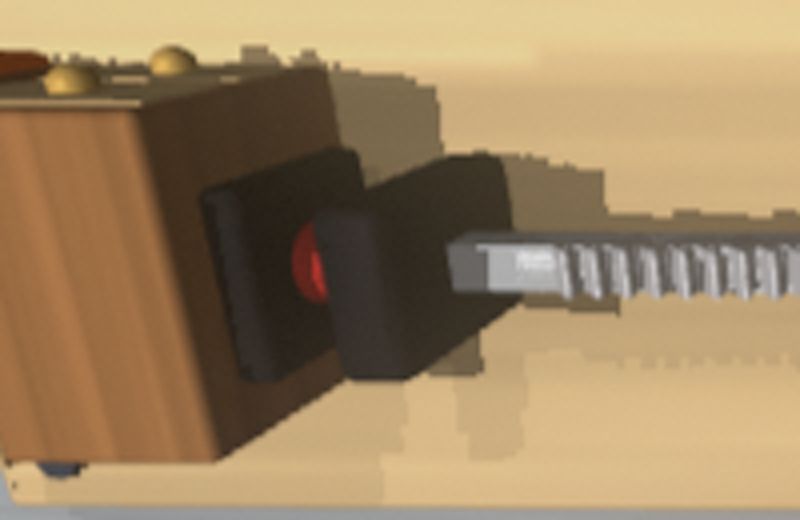

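The jaw edge now covers the white and most of the green, leaving about 9 columns of red visible at (77,206). That is about 7 mm of travel, which matches the 12.8 N at the roll. I add about 1 mm and hold.

Emit:
servo_tool:
  moves: "0 0 0 0 37; 0 0 0 0 37; 0 0 0 0 37; 0 0 0 0 37; 0 0 0 0 37; 0 0 0 0 37; 0 0 0 0 37; 0 0 0 0 37"

```text
clock: 22.28
eef_pos: [0.4969, -0.1088, 0.1377]
eef_rot: [-3.14, -0.001, 0.069]
force: [-2.1, 8.1, 10.8]
finger_gap: 0.0371
grip_force: 9.6
```

```bash
python3 - <<'E'
from h import *
f=rep(); s=r.state()
g=np.asarray(f['pixels'])
def y(u,v,z): return round(float((plane(f,u,v,z)-C)@A)*1e3,1)
print('w9-like jaw',y(78.5,193.7,.07),'pad',y(50.7,188,.065))
t=grab('top'); hsv=cv2.cvtColor(np.asarray(t['pixels']),cv2.COLOR_RGB2HSV)
E
```

```text
22.275 0.03708265451274418 [-2.068652    8.14244802 10.81557281] 9.591254219412804 [ 0.49685092 -0.10879257  0.1376795 ] {'red': (np.int32(72), np.int32(198), np.int32(7), np.int32(18), np.int32(77), [84.1, 78.5])}
w9-like jaw 64.1 pad 87.5
```

```bash
python3 -c "
from h import *
print(r.finish_job())"
```

```text
the job is handed in; nothing more can be done
None
```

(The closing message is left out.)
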